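# Load two blanks on a sloping feed shelf and shut the keeper

### The job

Load the two wooden blanks on the sloping steel shelf, the dark one in the lane with the dark wood tag and the light one in the lane with the light tag: hold each blank flat against the open upper part of the shelf, lengthwise in line with its lane, and let go there so that it slides down by itself under the clear hood to the stop. When both lie against the stop, swing the yellow keeper flap fully shut behind them. Leave everything else on the bench where it is.

Things in the scene. Friction and masses are not known exactly. Their poses are not given: they have to be found in the camera images.
- shelf: Waxed-steel two-lane shelf on a fixed wooden rack, sloping 28 degrees. Origin: on the sliding surface at the foot of the green stop, midway between the lanes. x points up the slope along the lanes, y across them, z square out of the surface. In mm: surface at z 0, x -14 to 230, y -90 to 90. Blanks have friction about 0.2 on it and slide down when let go. Lane tags (look only) at x 198 to 228.
- lane_dark (a point): Middle of the lane for the dark blank, on the surface at the foot of the stop (shelf x 0, y +45, z 0 mm); axes as the shelf's. Walls 50 mm high from x 0 to 56 leave each lane 42 wide; ribs 24 high flare its mouth to about 60 wide at x 100; above x = 105 the surface is open, without walls.
- lane_light (a point): The same for the lane of the light blank (shelf x 0, y -45, z 0 mm).
- hood (a point): Middle of the upper edge of the clear hood, on its underside (shelf x 44, y 0, z 50 mm); axes as the shelf's. The hood covers both lanes from the stop up to here and is 5 mm thick: a blank can get under it only by sliding.
- blank_dark_c (a point): Centre of the dark brown wooden blank, a block 100 x 36 x 40 mm (its x, y, z), about 0.1 kg, lying on the bench with its z up. Against the stop its centre is at shelf x = 50 mm, z = 20 mm.
- blank_light_c (a point): Centre of the pale wooden blank, same size and mass, lying on the bench with its z up.
- blank_dark: The dark blank; origin at the centre of its underside.
- blank_light: The light blank; origin at the centre of its underside.
- keeper (a joint): Angle (rad) of the yellow keeper flap on its hinge. 0 = shut, the plate parallel to the shelf and pointing up the slope; it grows as the flap opens. It starts at 1.8 to 2.08 (limit 2.1): standing up and leaning down the slope, its lip overhanging the lanes up to shelf x = 70 mm. The hinge is stiff: the flap stays where it is left and takes about 1 to 3 N at its edge to turn.
- hinge_line (a point): Middle of the keeper's hinge line, which runs along shelf y (shelf x 52, y 0, z 58 mm); axes as the shelf's. The plate is 6 mm thick, centred on this line, 150 wide and reaches 64 mm from it.
- keeper_edge (a point): Middle of the keeper's free edge. Axes turn with the flap: x from hinge to edge, z out of its outer face (on top when shut, facing down the slope when open). A lip, 6 mm thick, runs along the edge on the inner side, reaching 33 mm from the plate's middle; when shut it hangs 10 mm behind the end of a blank at the stop, but lands on one that lies short of it.
- glue: Bystander: white glue bottle, 56 mm diameter, 150 tall; origin at its underside. Leave alone.
- varnish: Bystander: blue and steel can, 72 mm diameter, 110 tall; origin at its underside. Leave alone.
- cork_block: Bystander: cork sanding block 100 x 60 x 35 mm. Leave alone.
- offcut: Bystander: plywood offcut 130 x 50 x 18 mm. Leave alone.
- driver: Bystander: red screwdriver lying on the bench, about 200 mm long. Leave alone.
Not all that is in view belongs to the job. What is meant by the blank_light is not green or purple, and is the larger of those in its own colour.

How it is judged:
On the way, in this order (a step that is already met when the one before it is completed fails the run):
1. one blank is held by the fingers flat on the open upper part of the shelf in line with its own lane (underside within 7 mm of the surface, within 0.2 rad of flat), the keeper still open (((x of blank_dark_c in the frame of shelf between 0.095 and 0.19 m and y of blank_dark_c in the frame of shelf between 0.025 and 0.065 m and z of blank_dark_c in the frame of shelf between 0 and 0.027 m and angle between the z axis of blank_dark_c and the z axis of shelf, either way round below 0.2 rad and contact force between the fingers and blank_dark above 0.5 N) or (x of blank_light_c in the frame of shelf between 0.095 and 0.19 m and y of blank_light_c in the frame of shelf between -0.065 and -0.025 m and z of blank_light_c in the frame of shelf between 0 and 0.027 m and angle between the z axis of blank_light_c and the z axis of shelf, either way round below 0.2 rad and contact force between the fingers and blank_light above 0.5 N)) and value of joint keeper above 1 rad), for 0.04 s.
2. that blank has slid to the stop, and the other one is held flat on the upper part of the shelf in line with its lane in the same way (((x of blank_dark_c in the frame of shelf between 0.044 and 0.058 m and y of blank_dark_c in the frame of shelf between 0.037 and 0.053 m and z of blank_dark_c in the frame of shelf below 0.026 m and angle between the x axis of blank_dark_c and the x axis of shelf, either way round below 0.15 rad and angle between the z axis of blank_dark_c and the z axis of shelf, either way round below 0.1 rad and x of blank_light_c in the frame of shelf between 0.095 and 0.19 m and y of blank_light_c in the frame of shelf between -0.065 and -0.025 m and z of blank_light_c in the frame of shelf between 0 and 0.027 m and angle between the z axis of blank_light_c and the z axis of shelf, either way round below 0.2 rad and contact force between the fingers and blank_light above 0.5 N) or (x of blank_light_c in the frame of shelf between 0.044 and 0.058 m and y of blank_light_c in the frame of shelf between -0.053 and -0.037 m and z of blank_light_c in the frame of shelf below 0.026 m and angle between the x axis of blank_light_c and the x axis of shelf, either way round below 0.15 rad and angle between the z axis of blank_light_c and the z axis of shelf, either way round below 0.1 rad and x of blank_dark_c in the frame of shelf between 0.095 and 0.19 m and y of blank_dark_c in the frame of shelf between 0.025 and 0.065 m and z of blank_dark_c in the frame of shelf between 0 and 0.027 m and angle between the z axis of blank_dark_c and the z axis of shelf, either way round below 0.2 rad and contact force between the fingers and blank_dark above 0.5 N))), for 0.04 s.
3. both blanks lie at the stop, let go, the keeper not yet shut (x of blank_dark_c in the frame of shelf between 0.044 and 0.058 m and y of blank_dark_c in the frame of shelf between 0.037 and 0.053 m and z of each of blank_dark_c, blank_light_c in the frame of shelf below 0.026 m and angle between the x axis of each of blank_dark_c, blank_light_c and the x axis of shelf, either way round below 0.15 rad and angle between the z axis of each of blank_dark_c, blank_light_c and the z axis of shelf, either way round below 0.1 rad and x of blank_light_c in the frame of shelf between 0.044 and 0.058 m and y of blank_light_c in the frame of shelf between -0.053 and -0.037 m and value of joint keeper above 0.5 rad and contact force between the fingers and blank_dark below 0.1 N and contact force between the fingers and blank_light below 0.1 N), for 0.1 s.
At the end, for the whole second after the job is handed in: Each blank lies at rest flat in its own lane against the stop (its lower end within 8 mm of the stop, its centre within 8 mm of the lane's middle line, within 0.15 rad of the lane's direction), and the keeper is shut to within 0.08 rad (x of blank_dark_c in the frame of shelf between 0.044 and 0.058 m and y of blank_dark_c in the frame of shelf between 0.037 and 0.053 m and z of each of blank_dark_c, blank_light_c in the frame of shelf below 0.026 m and angle between the x axis of each of blank_dark_c, blank_light_c and the x axis of shelf, either way round below 0.15 rad and angle between the z axis of each of blank_dark_c, blank_light_c and the z axis of shelf, either way round below 0.1 rad and x of blank_light_c in the frame of shelf between 0.044 and 0.058 m and y of blank_light_c in the frame of shelf between -0.053 and -0.037 m and value of joint keeper below 0.08 rad and linear speed of each of blank_dark, blank_light below 0.02 m/s); the robot touches nothing.
It fails at once if a bystander (glue, varnish, cork block, offcut or screwdriver) is moved more than 30 mm (distance of any of glue, varnish, cork_block, offcut, driver from where it was at the start of the episode above 0.03 m).
It also fails if it takes over 72 s, if anything falls off the work surface, if the arm or the gripper's body presses on something with over 40 N, if the wrist force passes 120 N, or if a joint passes its speed limit or range.

### The arm

A 6-joint arm with a two-finger parallel gripper is mounted at the origin on the work surface. World frame = base frame: x ahead of the robot, y to its left, z up, the work surface at z = 0. Lengths are in m, angles in rad, forces in N, time in s.
With the tool pointing down it reaches from about 0.35 to 0.775 m from the base axis. Payload 5.5 kg.
Tool frame: the origin (TCP) lies where the fingers leave the gripper's body, on its centre line; the fingertips stand 73 mm ahead of it and the grasp point (between the pads) lies 54 mm ahead of it; z points along the fingers, y is the direction in which the jaws open and shut (so a half turn about z gives the same grasp; the last joint's range is limited). The gripper opens to 85 mm and grips with 20 to 120 N. Pads are 22 mm wide; open, the fingers measure 114 mm over their backs; the gripper's body (76 mm by 85 mm) begins 54 mm behind the grasp point. The pads swing forward as they close: fully open they stand 13 mm farther back than shut.
Start: joints at [1.049, 0.313, 0.046, 1.304, 0, 1.431], TCP at [0.214, 0.534, 0.304] pointing down, gripper open.
Joint ranges: [-2.76, 2.76], [-0.86, 1.69], [-1.03, 1.26], [-2.2, 2.34], [-1.47, 1.5], [-3.14, 3.14]. Speed limits (rad/s): [2.57, 2.57, 3.14, 3.14, 3.14, 3.14].

### API

Orientations are given as a unit quaternion [w, x, y, z].
In Python, from workcell import env, read_camera, job, cut_out gives the robot as it stands.
- The arm moves only by the tool servo_tool, never from a script. Its argument "deltas" is a list of rows, each an object of numbers: "dx", "dy", "dz": the shift along the world's x, y, z in mm; "rx", "ry", "rz": the turn, a rotation vector about the world's x, y, z in rad; "fingers": the closure, from -1 (fully open) to 1 (shut). A call has 1 to 8 rows; each row shifts and turns the commanded pose from where the row before left it; what a row does not reach is not made up. A row lasts 1/10 s, in which the tool goes at most 50 mm and 8.59 degrees, less where a joint would pass 70% of its speed; a pose out of reach is approached as far as the arm can. A call is refused whole if a number of a shift passes 50 or a number of a turn 0.15, either way. A call with a gripper value outside its range is refused whole. The fingers move at their own pace and stop on an object; "newtons" is the grip in N (left out, the last holds). Time passes only in rows, so rows that do not move let the fingers close. It gives the time, the measured TCP pose, the force and the opening at its end, in the units of the state.
- env.get_state(): the state, without advancing time (a new reading comes with each control period).
- read_camera(name): name is "side" or "top"; returns a dict with "img" (384x512x3 uint8, red, green, blue), "intrinsics" (3x3 intrinsics, pixels), "extrinsics" (4x4, takes a point from camera to world coordinates). Camera axes: x right, y down, z forward; pixel columns grow to the right and rows downward; lengths in m; the calibration is good to about 2 mm. A picture is of the moment at which its call begins. There is no depth.
- job.hand_in(): hands the job in, once; it reports no verdict.
Trained networks look in the newest picture that a camera, given by its name, has taken for a name from the list of things; names that differ only in an ending like _2 or _b are one class to them, and where a whole thing is asked for, a point or a joint stands for the part that bears it (a point fixed in the world has none). Each returns a list of dicts, best first, with "confidence" (0 to 1); they miss things now and then, are a little off and sometimes report something else, mostly with a low value. They report only what shows in the picture. A call takes as long as a camera call. They do not tell look-alikes from the thing itself.
- cut_out(target, camera): "region" (384x512 bool, what is visible of it) and "extent" ([left, top, right, bottom] in pixels, round what is visible of it).
The state is a dict: "clock": time; "joint_pos": joint angles; "qvel": joint speeds; "tau": joint torques, N m; "tcp_pos": TCP position; "orientation": TCP orientation; "wrist_force": force on the tool from outside, world axes, zero at the start; "ft_torque": the same for the moment, N m; "finger_gap": finger opening in m.
Only numpy, scipy, OpenCV 4.12 (cv2) and the standard library are available. Lean on these libraries where they do the work, as an engineer would, in place of code of your own. Each camera call takes 0.05 s, during which the arm holds its last target. There are 200 camera calls.

## Working session

There is one attempt and no reset: what is moved stays moved. The work goes in short steps, Python scripts to look and compute and a tool call to move; the robot and the scene stay as the last step left them, time stands still between calls to the robot, and variables do not carry over. Pictures are saved under pics/ and viewed, about 8 in all and at most 12, crops included, and the job is handed in when it is done.

Besides the shell and the picture viewer there is one more tool, called after "Request:" as a command line: name --argument value ..., lists and objects as JSON in quotes. servo_tool: Moves the arm, as the interface text tells. Its arguments: {"type":"object","properties":{"deltas":{"type":"array"},"newtons":{"type":"number"}},"required":["deltas"]}

```bash
mkdir -p pics; ls; python3 - <<'E'
from workcell import env, read_camera, job, cut_out
import cv2, numpy as np
np.set_printoptions(precision=4,suppress=True)
ims=[]
for c in("side","top"):
    r=read_camera(c); cv2.imwrite(f"pics/{c}0.png",cv2.resize(r["img"][:,:,::-1],(800,600),interpolation=cv2.INTER_CUBIC))
    print(c,r["intrinsics"],r["extrinsics"])
    for t in("blank_dark","blank_light","shelf","keeper","glue","varnish","cork_block","offcut","driver"):
        print(t,[(round(d["confidence"],2),np.round(d["extent"]).tolist(),int(d["region"].sum())) for d in cut_out(t,c)])
print(env.get_state())
E
```

```text
pics
side [[393.1491   0.     254.7249]
 [  0.     393.1491 189.1088]
 [  0.       0.       1.    ]] [[ 0.9276 -0.2193  0.3025  0.2593]
 [-0.3734 -0.5145  0.7719 -0.9559]
 [-0.0137 -0.829  -0.5591  0.7129]
 [ 0.      0.      0.      1.    ]]
blank_dark [(0.72, [191.0, 221.0, 227.0, 248.0], 789), (0.4, [235.0, 251.0, 276.0, 277.0], 919)]
blank_light [(0.89, [331.0, 299.0, 370.0, 349.0], 1171), (0.81, [303.0, 254.0, 325.0, 281.0], 419), (0.7, [231.0, 252.0, 280.0, 278.0], 929), (0.61, [210.0, 203.0, 236.0, 218.0], 318)]
shelf [(0.66, [142.0, 119.0, 233.0, 186.0], 3306)]
keeper [(0.75, [192.0, 124.0, 231.0, 158.0], 484)]
glue [(0.8, [281.0, 167.0, 304.0, 219.0], 781)]
varnish [(0.81, [253.0, 140.0, 274.0, 184.0], 761), (0.46, [187.0, 220.0, 229.0, 247.0], 766)]
cork_block [(0.64, [275.0, 214.0, 317.0, 246.0], 845)]
offcut [(0.95, [246.0, 184.0, 286.0, 207.0], 509)]
driver [(0.92, [260.0, 288.0, 334.0, 329.0], 639), (0.69, [238.0, 252.0, 280.0, 279.0], 897)]
top [[362.1569   0.     255.1592]
 [  0.     362.1569 189.8442]
 [  0.       0.       1.    ]] [[-0.0125 -0.981   0.1934  0.3652]
 
[... 856 characters left out ...]
)]
offcut [(0.69, [207.0, 152.0, 227.0, 195.0], 585), (0.48, [79.0, 183.0, 178.0, 271.0], 4842)]
driver [(0.83, [335.0, 175.0, 354.0, 230.0], 282), (0.69, [82.0, 179.0, 182.0, 272.0], 4889), (0.23, [248.0, 225.0, 261.0, 251.0], 342)]
{'clock': 1.0, 'joint_pos': array([1.0494, 0.3132, 0.0461, 1.3036, 0.    , 1.4312]), 'qvel': array([ 0.0007,  0.0018, -0.0001,  0.0005,  0.0018, -0.0005]), 'tau': array([  0.0007, -48.0472,  29.882 ,   0.    ,  -0.0002,  -0.    ]), 'tcp_pos': array([0.2143, 0.5336, 0.3039]), 'orientation': array([0.    , 0.1897, 0.9818, 0.0001]), 'wrist_force': array([-0.53  ,  1.0168, -0.918 ]), 'ft_torque': array([ 0.0292, -0.0094,  0.0391]), 'finger_gap': 0.08539408776476982}
```

View pics/side0.png

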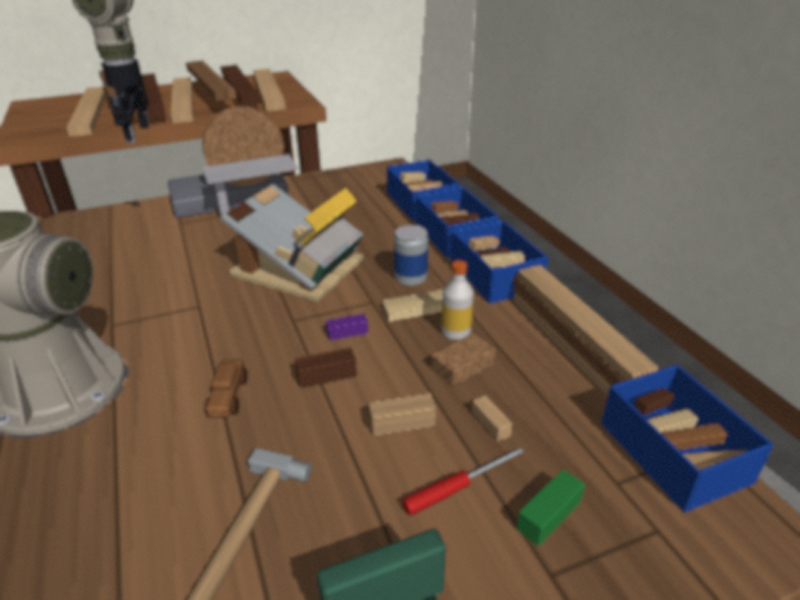

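View pics/top0.png

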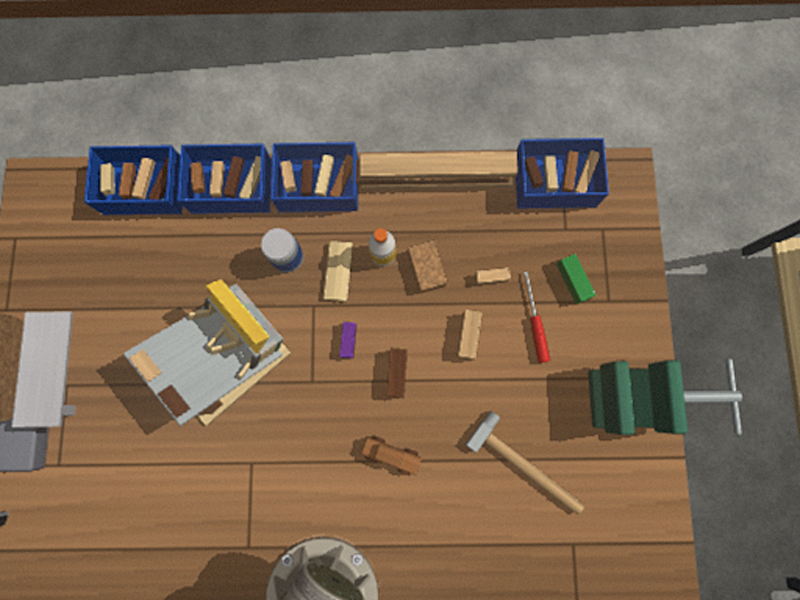

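The dark blank is at top px (397,373) and the pale one at (470,335). The green, purple and small pale blocks are look-alikes. The shelf is at the left, with its slope rising towards +y and the dark tag at (172,401). Next I'll fit the blanks and enlarge the shelf.

```bash
cat > h.py <<'E'
import numpy as np, cv2
from scipy.optimize import minimize
from scipy.spatial.transform import Rotation as R
from workcell import env, read_camera, job, cut_out
np.set_printoptions(precision=4,suppress=True)
def proj(cam,P):
    E=cam["extrinsics"]; q=(np.atleast_2d(P)-E[:3,3])@E[:3,:3]; q=q@np.array(cam["intrinsics"]).T
    return q[:,:2]/q[:,2:]
def ray(cam,uv,z):
    E=cam["extrinsics"]; d=E[:3,:3]@np.linalg.solve(cam["intrinsics"],[*uv,1]); o=E[:3,3]
    return o+d*(z-o[2])/d[2]
def box(c,yaw,s=(.1,.036,.04)):
    k=np.array([[i,j,l] for i in(-.5,.5) for j in(-.5,.5) for l in(0,1)])*s
    return k@R.from_euler("z",yaw).as_matrix().T+[c[0],c[1],0]
def sil(uv,S=8):
    m=np.zeros((384*S//2,512*S//2),np.uint8)
    cv2.fillConvexPoly(m,cv2.convexHull((uv*S/2*16).astype(np.int32)),1,shift=4)
    return cv2.resize(m.astype(np.float32),(512,384),interpolation=cv2.INTER_AREA)
def fit_blank(views,x0):
    def cost(p):
        e=0
        for cam,reg in views:
            s=sil(proj(cam,box(p[:2]/100,p[2]))); e+=np.abs(s-reg).sum()/reg.sum()
        return e
    best=min((minimize(cost,[x0[0]*100,x0[1]*100,a],method="Nelder-Mead",options=dict(initial_simplex=np.array([[0,0,0],[1,0,0],[0,1,0],[0,0,.3]])+[x0[0]*100,x0[1]*100,a])) for a in(-.9,-.4,0,.4,.9,1.5)),key=lambda r:r.fun)
    return best.x*[.01,.01,1],best.fun
E
python3 - <<'E'
from h import *
cs={c:read_camera(c) for c in("side","top")}
import pickle; pickle.dump(cs,open("cs.pkl","wb"))
for n,st,tt in(("dark",(209,235),(254,239)),("light",(256,264),(301,214))):
    v=[]
    for c,t in(("side",st),("top",tt)):
        for nm in ("blank_dark","blank_light"):
            g=[d for d in cut_out(nm,c) if np.hypot(*(np.reshape(d["extent"],(2,2)).mean(0)-t))<8]
            if g: break
        v.append((cs[c],g[0]["region"].astype(np.float32)))
    print(n,fit_blank(v,ray(cs["top"],tt,.04)),[fit_blank([w],ray(cs["top"],tt,.04)) for w in v])
a=cs["side"]["img"][105:205,130:240]; b=cs["top"]["img"][170:280,70:195]
z=lambda i:cv2.resize(i[:,:,::-1],None,fx=5 if 0 else 6,fy=6,interpolation=cv2.INTER_CUBIC)
cv2.imwrite("pics/s1.png",z(a)[:600]);cv2.imwrite("pics/t1.png",cv2.resize(z(b),(625,550)))
E
```

```text
dark (array([ 0.4372, -0.1576, -0.0953]), np.float64(0.2073732316493988)) [(array([ 0.4359, -0.1571, -0.1485]), np.float64(0.10181593894958496)), (array([ 0.4385, -0.1578, -0.0963]), np.float64(0.08451492339372635))]
light (array([ 0.5156, -0.3111, -0.1745]), np.float64(0.16511626541614532)) [(array([ 0.5142, -0.3113, -0.1749]), np.float64(0.05442453920841217)), (array([ 0.5178, -0.3116, -0.1835]), np.float64(0.08518145233392715))]
```

View pics/s1.png

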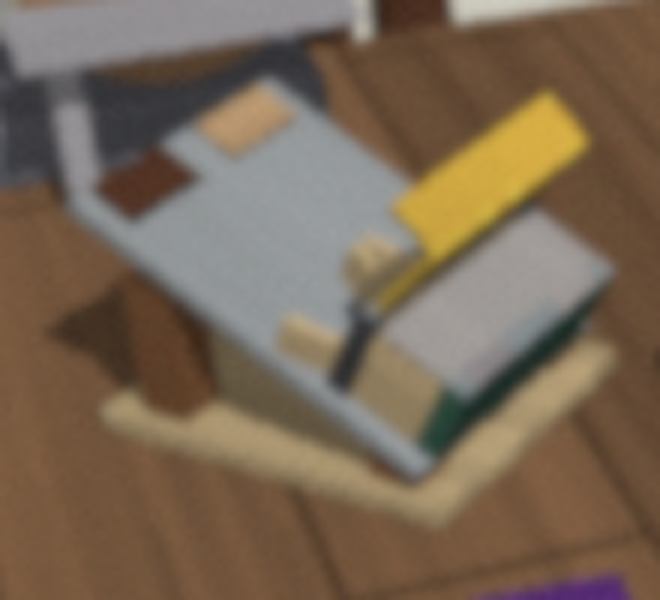

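View pics/t1.png

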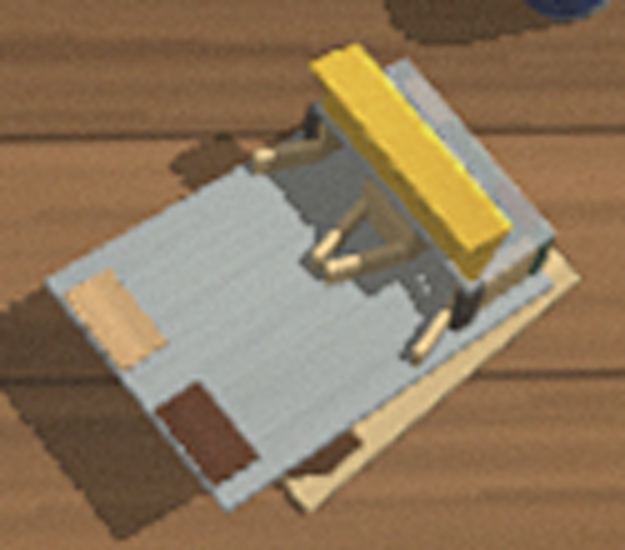

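```bash
cat > shelf.py <<'E'
from h import *
from scipy.optimize import least_squares
import pickle; cs=pickle.load(open("cs.pkl","rb"))
S=lambda u,v:((u+.5)/6-.5+130,(v+.5)/6-.5+105); T=lambda u,v:((u+.5)/5-.5+70,(v+.5)/5-.5+170)
pts=[("side",(230,90,0),S(72,197)),("side",(230,-90,0),S(270,80)),("side",(-14,90,0),S(425,468)),("side",(213,-45,0),S(247,120)),("side",(213,45,0),S(147,184)),
("top",(230,-90,0),T(48,283)),("top",(230,90,0),T(228,508)),("top",(-14,90,0),T(553,286)),("top",(213,-45,0),T(116,319)),("top",(213,45,0),T(207,433)),
("top",(-75,-33),T(310,66)),("top",(-75,3),T(360,45)),("top",(75,3),T(508,228))]
def pose(p):
    return np.array(p[:3]),R.from_euler("z",p[3])*R.from_euler("y",-p[5])
def res(p,full=False):
    t,r=pose(p); e=[]
    c,s=np.cos(p[4]),np.sin(p[4])
    for cam,P,uv in pts:
        if len(P)==2: P=np.array([52+64*c-P[1]*s,P[0],58+64*s+P[1]*c])
        e.append(proj(cs[cam],t+r.apply(np.array(P)/1000))[0]-uv)
    e=np.array(e); return e if full else np.r_[e.ravel(),(p[5]-np.deg2rad(28))*500]
f=least_squares(res,[.5,.15,.06,2.2,2,.49],x_scale=[.1,.1,.1,1,1,1],loss="soft_l1")
if __name__=="__main__":
    print(f.x,f.cost); print(res(f.x,True))
    t,r=pose(f.x); print(r.as_matrix())
    for P in((140,45,20),(140,-45,20),(50,0,58),(0,0,0)): print(P,t+r.apply(np.array(P)/1000))
E
python3 shelf.py
```

```text
[0.5406 0.1519 0.0375 2.2824 1.8185 0.4887] 2.6647612140377754
[[-0.3493  0.2889]
 [ 0.4792 -0.7136]
 [-0.273   0.8594]
 [ 0.2458  0.2734]
 [ 0.2033 -0.0033]
 [-0.5988 -0.6719]
 [-0.1075  0.7043]
 [ 0.5734 -0.3808]
 [ 0.0321  0.3277]
 [-0.0223  0.4633]
 [-0.3987 -0.4328]
 [-0.6436 -0.2585]
 [ 0.9886  0.1649]]
[[-0.5766 -0.7573  0.3066]
 [ 0.6687 -0.6531 -0.3555]
 [ 0.4695 -0.      0.883 ]]
(140, 45, 20) [0.432  0.209  0.1209]
(140, -45, 20) [0.5001 0.2678 0.1209]
(50, 0, 58) [0.5296 0.1647 0.1122]
(0, 0, 0) [0.5406 0.1519 0.0375]
```

Request:
servo_tool --deltas '[{"dx":25,"dy":-40,"fingers":-1},{"dx":25,"dy":-40},{"dx":25,"dy":-40},{"dx":25,"dy":-40},{"dx":25,"dy":-40},{"dx":25,"dy":-40},{"dx":25,"dy":-40},{"dx":25,"dy":-40}]'

```text
invalid input at $.deltas[0]: expected keys dx, dy, dz, rx, ry, rz, fingers
```

Request:
servo_tool --deltas '[{"dx":3,"dy":-46,"dz":-12,"rz":0.036},{"dx":3,"dy":-46,"dz":-12,"rz":0.036},{"dx":3,"dy":-46,"dz":-12,"rz":0.036},{"dx":3,"dy":-46,"dz":-12,"rz":0.036},{"dx":3,"dy":-46,"dz":-12,"rz":0.036},{"dx":3,"dy":-46,"dz":-12,"rz":0.036},{"dx":3,"dy":-46,"dz":-12,"rz":0.036},{"dx":3,"dy":-46,"dz":-12,"rz":0.036}]'

```text
invalid input at $.deltas[0]: expected keys dx, dy, dz, rx, ry, rz, fingers
```

Request:
servo_tool --deltas '[{"dx":25,"dy":-40,"dz":0,"rx":0,"ry":0,"rz":0,"fingers":-1},{"dx":25,"dy":-40,"dz":0,"rx":0,"ry":0,"rz":0,"fingers":-1},{"dx":25,"dy":-40,"dz":0,"rx":0,"ry":0,"rz":0,"fingers":-1},{"dx":25,"dy":-40,"dz":0,"rx":0,"ry":0,"rz":0,"fingers":-1},{"dx":25,"dy":-40,"dz":0,"rx":0,"ry":0,"rz":0,"fingers":-1},{"dx":25,"dy":-40,"dz":0,"rx":0,"ry":0,"rz":0,"fingers":-1},{"dx":25,"dy":-40,"dz":0,"rx":0,"ry":0,"rz":0,"fingers":-1},{"dx":25,"dy":-40,"dz":0,"rx":0,"ry":0,"rz":0,"fingers":-1}]'

```text
clock: 2.2
tcp_pos: [0.4149, 0.2119, 0.3042]
orientation: [0.0, 0.19, 0.982, 0.0]
wrist_force: [0.9, 1.4, -0.1]
finger_gap: 0.0858
```

Request:
servo_tool --deltas '[{"dx":3,"dy":-46,"dz":-8,"rx":0,"ry":0,"rz":0.036,"fingers":-1},{"dx":3,"dy":-46,"dz":-8,"rx":0,"ry":0,"rz":0.036,"fingers":-1},{"dx":3,"dy":-46,"dz":-8,"rx":0,"ry":0,"rz":0.036,"fingers":-1},{"dx":3,"dy":-46,"dz":-8,"rx":0,"ry":0,"rz":0.036,"fingers":-1},{"dx":3,"dy":-46,"dz":-8,"rx":0,"ry":0,"rz":0.036,"fingers":-1},{"dx":3,"dy":-46,"dz":-8,"rx":0,"ry":0,"rz":0.036,"fingers":-1},{"dx":3,"dy":-46,"dz":-8,"rx":0,"ry":0,"rz":0.036,"fingers":-1},{"dx":3,"dy":-46,"dz":-8,"rx":0,"ry":0,"rz":0.036,"fingers":-1}]'

```text
clock: 3.0
tcp_pos: [0.4381, -0.1564, 0.2399]
orientation: [0.0, 0.046, 0.999, -0.0]
wrist_force: [0.4, -0.1, 0.0]
finger_gap: 0.0853
```

Request:
servo_tool --deltas '[{"dx":0,"dy":0,"dz":-40,"rx":0,"ry":0,"rz":0,"fingers":-1},{"dx":0,"dy":-1,"dz":-40,"rx":0,"ry":0,"rz":0,"fingers":-1},{"dx":0,"dy":0,"dz":-40,"rx":0,"ry":0,"rz":0,"fingers":-1},{"dx":0,"dy":0,"dz":-38,"rx":0,"ry":0,"rz":0,"fingers":-1},{"dx":0,"dy":0,"dz":0,"rx":0,"ry":0,"rz":0,"fingers":1},{"dx":0,"dy":0,"dz":0,"rx":0,"ry":0,"rz":0,"fingers":1},{"dx":0,"dy":0,"dz":0,"rx":0,"ry":0,"rz":0,"fingers":1},{"dx":0,"dy":0,"dz":0,"rx":0,"ry":0,"rz":0,"fingers":1}]' --newtons 40

```text
clock: 3.8
tcp_pos: [0.44, -0.1562, 0.0843]
orientation: [0.002, 0.047, 0.999, -0.001]
wrist_force: [0.6, 0.5, -0.3]
finger_gap: 0.0356
```

```bash
cat > goal.py <<'E'
from shelf import *
# goal for TCP so that grasp point (h above blank underside) is at shelf x,y, clearance dz; prints shift and turn to go
def goal(sx,sy,h,steps=1,tilt=1):
    t,r=pose(f.x); M=r.as_matrix(); s=env.get_state()
    G=np.c_[M[:,0],-M[:,1],-M[:,2]]; q=s["orientation"]; C=R.from_quat([q[1],q[2],q[3],q[0]])
    p=t+r.apply([sx/1000,sy/1000,h/1000+.054])
    print("gap",s["finger_gap"],"tcp",s["tcp_pos"],"goal",p,"shift mm",1000*(p-s["tcp_pos"]),"rotvec",(R.from_matrix(G)*C.inv()).as_rotvec(),"F",s["wrist_force"], "j",s["joint_pos"],s["clock"])
    w=r.inv().apply(s["tcp_pos"]+.054*C.as_matrix()[:,2]-t); print("grasp pt in shelf mm",w*1000)
E
python3 -c "
from goal import *
goal(145,45,40+27)"
```

```text
gap 0.035630402611556845 tcp [ 0.44   -0.1562  0.0843] goal [0.4601 0.1764 0.2124] shift mm [ 20.0375 332.6134 128.1297] rotvec [ 0.233   0.448  -0.7501] F [ 0.6356  0.4557 -0.2849] j [-0.5134  0.2962 -0.5723  0.6976  0.0003 -0.4198] 3.8
grasp pt in shelf mm [-151.552   277.2986   72.4   ]
```

Request:
servo_tool --deltas '[{"dx":0,"dy":0,"dz":42,"rx":0,"ry":0,"rz":0,"fingers":1},{"dx":0,"dy":0,"dz":42,"rx":0,"ry":0,"rz":0,"fingers":1},{"dx":0,"dy":0,"dz":42,"rx":0,"ry":0,"rz":0,"fingers":1},{"dx":0,"dy":0,"dz":42,"rx":0,"ry":0,"rz":0,"fingers":1},{"dx":0,"dy":0,"dz":42,"rx":0,"ry":0,"rz":0,"fingers":1},{"dx":0,"dy":0,"dz":42,"rx":0,"ry":0,"rz":0,"fingers":1}]'

```text
clock: 4.4
tcp_pos: [0.4379, -0.1551, 0.3376]
orientation: [0.001, 0.047, 0.999, -0.001]
wrist_force: [1.0, -0.9, -1.4]
finger_gap: 0.0351
```

Request:
servo_tool --deltas '[{"dx":4,"dy":39,"dz":0,"rx":0.029,"ry":0.056,"rz":-0.094,"fingers":1},{"dx":4,"dy":39,"dz":0,"rx":0.029,"ry":0.056,"rz":-0.094,"fingers":1},{"dx":4,"dy":39,"dz":0,"rx":0.029,"ry":0.056,"rz":-0.094,"fingers":1},{"dx":4,"dy":39,"dz":0,"rx":0.029,"ry":0.056,"rz":-0.094,"fingers":1},{"dx":4,"dy":39,"dz":0,"rx":0.029,"ry":0.056,"rz":-0.094,"fingers":1},{"dx":4,"dy":39,"dz":0,"rx":0.029,"ry":0.056,"rz":-0.094,"fingers":1},{"dx":4,"dy":39,"dz":0,"rx":0.029,"ry":0.056,"rz":-0.094,"fingers":1},{"dx":4,"dy":39,"dz":0,"rx":0.029,"ry":0.056,"rz":-0.094,"fingers":1}]'

```text
clock: 5.2
tcp_pos: [0.4706, 0.1583, 0.3355]
orientation: [-0.221, 0.406, 0.881, 0.103]
wrist_force: [0.1, -0.4, -2.4]
finger_gap: 0.035
```

```bash
python3 -c "
from goal import *
goal(145,45,90+30)"
```

```text
gap 0.03498891965247417 tcp [0.4706 0.1583 0.3355] goal [0.4763 0.1576 0.2592] shift mm [  5.7421  -0.7191 -76.2545] rotvec [-0.0035 -0.002   0.0058] F [ 0.1233 -0.3591 -2.3914] j [-0.0068  0.3468  0.0851  1.6462  0.3664  0.7949] 5.2
grasp pt in shelf mm [184.8028  48.695  185.3141]
```

Request:
servo_tool --deltas '[{"dx":3,"dy":0,"dz":-38,"rx":0,"ry":0,"rz":0,"fingers":1},{"dx":3,"dy":0,"dz":-38,"rx":0,"ry":0,"rz":0,"fingers":1},{"dx":-9,"dy":10.5,"dz":-26.5,"rx":0,"ry":0,"rz":0,"fingers":1},{"dx":-9,"dy":10.5,"dz":-26.5,"rx":0,"ry":0,"rz":0,"fingers":1},{"dx":0,"dy":0,"dz":0,"rx":0,"ry":0,"rz":0,"fingers":1}]'

```text
clock: 5.7
tcp_pos: [0.4559, 0.1783, 0.2035]
orientation: [-0.223, 0.404, 0.881, 0.101]
wrist_force: [-0.0, 0.1, -1.8]
finger_gap: 0.0353
```

```bash
python3 -c "
from goal import *
goal(145,45,30)
a=read_camera('side')['img'][85:205,110:260]; b=read_camera('top')['img'][150:280,70:230]
z=lambda i:cv2.resize(i[:,:,::-1],(400,320),interpolation=cv2.INTER_CUBIC)
cv2.imwrite('pics/c2.png',np.hstack([z(a),z(b)]))"
```

```text
gap 0.0353472287628877 tcp [0.4559 0.1783 0.2035] goal [0.4487 0.1896 0.1798] shift mm [ -7.1712  11.2855 -23.7113] rotvec [-0.0023 -0.0064  0.0006] F [-0.0139  0.0996 -1.8024] j [ 0.032   0.397  -0.1741  1.3286  0.3763  0.8294] 5.7
grasp pt in shelf mm [144.7682  47.083   57.1479]
```

View pics/c2.png

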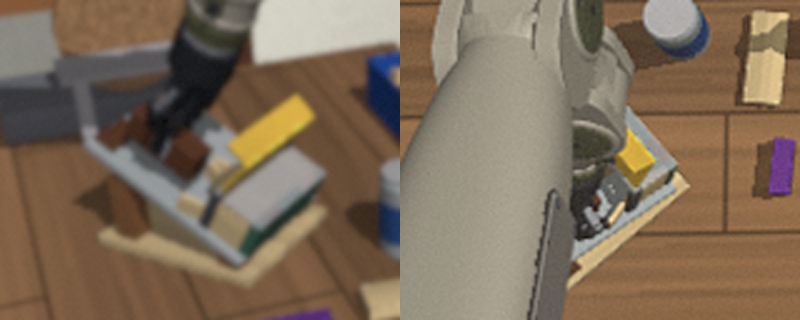

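The side view shows the dark blank level with the shelf over the dark lane. Its lower end is at (185,160), clear of the keeper. I'll lower it onto the surface now.

Request:
servo_tool --deltas '[{"dx":-3,"dy":4.5,"dz":-9.5,"rx":0,"ry":0,"rz":0,"fingers":1},{"dx":-3,"dy":4.5,"dz":-9.5,"rx":0,"ry":0,"rz":0,"fingers":1},{"dx":-0.6,"dy":0.7,"dz":-1.8,"rx":0,"ry":0,"rz":0,"fingers":1},{"dx":0,"dy":0,"dz":0,"rx":0,"ry":0,"rz":0,"fingers":1}]'

```text
clock: 6.2
tcp_pos: [0.4514, 0.1874, 0.184]
orientation: [-0.222, 0.405, 0.881, 0.102]
wrist_force: [-0.4, -0.4, -0.4]
finger_gap: 0.0355
```

Request:
servo_tool --deltas '[{"dx":-0.6,"dy":0.7,"dz":-1.8,"rx":0,"ry":0,"rz":0,"fingers":1},{"dx":0,"dy":0,"dz":0,"rx":0,"ry":0,"rz":0,"fingers":1}]'

```text
clock: 6.4
tcp_pos: [0.4511, 0.188, 0.1823]
orientation: [-0.221, 0.405, 0.881, 0.102]
wrist_force: [-0.3, 0.2, -2.2]
finger_gap: 0.0355
```

Request:
servo_tool --deltas '[{"dx":-0.6,"dy":0.7,"dz":-1.8,"rx":0,"ry":0,"rz":0,"fingers":1},{"dx":0,"dy":0,"dz":0,"rx":0,"ry":0,"rz":0,"fingers":1}]'

```text
clock: 6.6
tcp_pos: [0.4504, 0.1887, 0.1804]
orientation: [-0.221, 0.405, 0.881, 0.102]
wrist_force: [0.3, 0.4, -1.3]
finger_gap: 0.0355
```

Request:
servo_tool --deltas '[{"dx":-0.6,"dy":0.7,"dz":-1.8,"rx":0,"ry":0,"rz":0,"fingers":1},{"dx":0,"dy":0,"dz":0,"rx":0,"ry":0,"rz":0,"fingers":1}]'

```text
clock: 6.8
tcp_pos: [0.4497, 0.1894, 0.1785]
orientation: [-0.222, 0.405, 0.881, 0.102]
wrist_force: [-0.3, -0.3, -0.8]
finger_gap: 0.0352
```

Request:
servo_tool --deltas '[{"dx":-0.6,"dy":0.7,"dz":-1.8,"rx":0,"ry":0,"rz":0,"fingers":1},{"dx":0,"dy":0,"dz":0,"rx":0,"ry":0,"rz":0,"fingers":1}]'

```text
clock: 7.0
tcp_pos: [0.4496, 0.19, 0.1775]
orientation: [-0.221, 0.405, 0.881, 0.102]
wrist_force: [-0.6, -1.7, 2.6]
finger_gap: 0.0354
```

Request:
servo_tool --deltas '[{"dx":-0.6,"dy":0.7,"dz":-1.8,"rx":0,"ry":0,"rz":0,"fingers":1},{"dx":0,"dy":0,"dz":0,"rx":0,"ry":0,"rz":0,"fingers":1}]'

```text
clock: 7.2
tcp_pos: [0.4497, 0.1902, 0.1773]
orientation: [-0.22, 0.405, 0.881, 0.102]
wrist_force: [0.3, -7.8, 15.6]
finger_gap: 0.0354
```

Request:
servo_tool --deltas '[{"dx":0.6,"dy":-0.7,"dz":1.8,"rx":0,"ry":0,"rz":0,"fingers":1},{"dx":0,"dy":0,"dz":0,"rx":0,"ry":0,"rz":0,"fingers":1},{"dx":0,"dy":0,"dz":0,"rx":0,"ry":0,"rz":0,"fingers":-1},{"dx":0,"dy":0,"dz":0,"rx":0,"ry":0,"rz":0,"fingers":-1},{"dx":0,"dy":0,"dz":0,"rx":0,"ry":0,"rz":0,"fingers":-1},{"dx":0,"dy":0,"dz":0,"rx":0,"ry":0,"rz":0,"fingers":-1},{"dx":0,"dy":0,"dz":0,"rx":0,"ry":0,"rz":0,"fingers":-1},{"dx":0,"dy":0,"dz":0,"rx":0,"ry":0,"rz":0,"fingers":-1}]'

```text
clock: 8.0
tcp_pos: [0.4492, 0.1902, 0.1768]
orientation: [-0.222, 0.405, 0.881, 0.102]
wrist_force: [0.7, -0.0, -0.2]
finger_gap: 0.0855
```

Request:
servo_tool --deltas '[{"dx":12,"dy":-14,"dz":36,"rx":0,"ry":0,"rz":0,"fingers":-1},{"dx":12,"dy":-14,"dz":36,"rx":0,"ry":0,"rz":0,"fingers":-1},{"dx":0,"dy":0,"dz":45,"rx":0,"ry":0,"rz":0,"fingers":-1},{"dx":0,"dy":0,"dz":40,"rx":0,"ry":0,"rz":0,"fingers":-1}]'

```text
clock: 8.4
tcp_pos: [0.4735, 0.1617, 0.3357]
orientation: [-0.221, 0.405, 0.881, 0.102]
wrist_force: [0.3, 0.5, -0.6]
finger_gap: 0.0855
```

```bash
python3 -c "
from goal import *
goal(145,45,30)
a=read_camera('side')['img'][105:205,130:260]
cv2.imwrite('pics/c3.png',cv2.resize(a[:,:,::-1],(650,500),interpolation=cv2.INTER_CUBIC))"
```

```text
gap 0.08550037266144463 tcp [0.4735 0.1617 0.3357] goal [0.4487 0.1896 0.1798] shift mm [ -24.7511   27.9114 -155.935 ] rotvec [-0.003  -0.0022  0.0036] F [ 0.2616  0.5101 -0.5687] j [-0.0002  0.3535  0.0955  1.6484  0.3675  0.7996] 8.4
grasp pt in shelf mm [185.4718  44.3779 185.1957]
```

View pics/c3.png

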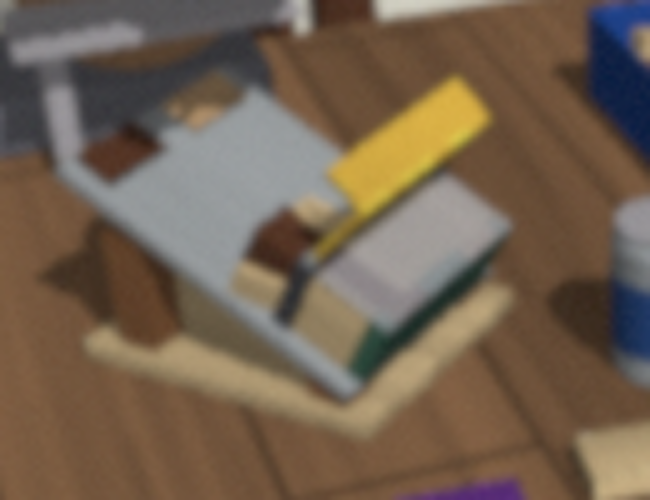

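The dark blank slid under the hood; its end is at about (275,235). I'll check where the end face should project if it is at the stop.

```bash
python3 -c "
from goal import *
t,r=pose(f.x)
P=np.array([(100,27,0),(100,27,40),(100,63,40),(100,63,0),(110,45,40),(120,45,40)])/1000
print((proj(cs['side'],t+r.apply(P))-[130,105]+.5)*5)
s=env.get_state();q=s['orientation'];C=R.from_quat([q[1],q[2],q[3],q[0]])
yaw=np.deg2rad(80)
G=R.from_matrix(np.array([[np.sin(yaw),np.cos(yaw),0],[-np.cos(yaw),np.sin(yaw),0],[0,0,-1]]).T@np.diag([-1,1,1]) if 0 else np.c_[[-np.sin(yaw),np.cos(yaw),0],[np.cos(yaw),np.sin(yaw),0],[0,0,-1]])
print(np.linalg.det(G.as_matrix()),(G*C.inv()).as_rotvec(), 1000*(np.array([.516,-.3112,.20])-s['tcp_pos']))"
```

```text
[[272.5208 244.1971]
 [289.9555 202.5303]
 [256.9635 226.2491]
 [239.8657 268.2747]
 [261.5761 204.9804]
 [249.5357 195.7065]]
0.9999999999999996 [-0.2528 -0.4286  0.6725] [  41.6853 -473.3266 -141.9812]
```

Request:
servo_tool --deltas '[{"dx":5,"dy":-47,"dz":0,"rx":-0.0316,"ry":-0.0536,"rz":0.084,"fingers":-1},{"dx":5,"dy":-47,"dz":0,"rx":-0.0316,"ry":-0.0536,"rz":0.084,"fingers":-1},{"dx":5,"dy":-47,"dz":0,"rx":-0.0316,"ry":-0.0536,"rz":0.084,"fingers":-1},{"dx":5,"dy":-47,"dz":0,"rx":-0.0316,"ry":-0.0536,"rz":0.084,"fingers":-1},{"dx":5,"dy":-47,"dz":0,"rx":-0.0316,"ry":-0.0536,"rz":0.084,"fingers":-1},{"dx":5,"dy":-47,"dz":0,"rx":-0.0316,"ry":-0.0536,"rz":0.084,"fingers":-1},{"dx":5,"dy":-47,"dz":0,"rx":-0.0316,"ry":-0.0536,"rz":0.084,"fingers":-1},{"dx":5,"dy":-47,"dz":0,"rx":-0.0316,"ry":-0.0536,"rz":0.084,"fingers":-1}]'

```text
clock: 9.25
tcp_pos: [0.5132, -0.2157, 0.334]
orientation: [-0.001, 0.087, 0.996, -0.004]
wrist_force: [0.6, -0.2, 0.2]
finger_gap: 0.0854
```

Request:
servo_tool --deltas '[{"dx":1,"dy":-33,"dz":-30,"rx":0,"ry":0,"rz":0,"fingers":-1},{"dx":1,"dy":-33,"dz":-30,"rx":0,"ry":0,"rz":0,"fingers":-1},{"dx":0,"dy":-31,"dz":-30,"rx":0,"ry":0,"rz":0,"fingers":-1},{"dx":0,"dy":0,"dz":-40,"rx":0,"ry":0,"rz":0,"fingers":-1},{"dx":0,"dy":0,"dz":0,"rx":0,"ry":0,"rz":0,"fingers":-1}]'

```text
clock: 9.75
tcp_pos: [0.5121, -0.3096, 0.1979]
orientation: [-0.007, 0.089, 0.996, 0.0]
wrist_force: [-1.2, 0.6, 0.1]
finger_gap: 0.0855
```

Request:
servo_tool --deltas '[{"dx":4,"dy":-1,"dz":-38,"rx":0,"ry":0,"rz":0,"fingers":-1},{"dx":0,"dy":0,"dz":-38,"rx":0,"ry":0,"rz":0,"fingers":-1},{"dx":0,"dy":0,"dz":-38,"rx":0,"ry":0,"rz":0,"fingers":-1},{"dx":0,"dy":0,"dz":0,"rx":0,"ry":0,"rz":0,"fingers":1},{"dx":0,"dy":0,"dz":0,"rx":0,"ry":0,"rz":0,"fingers":1},{"dx":0,"dy":0,"dz":0,"rx":0,"ry":0,"rz":0,"fingers":1},{"dx":0,"dy":0,"dz":0,"rx":0,"ry":0,"rz":0,"fingers":1},{"dx":0,"dy":0,"dz":0,"rx":0,"ry":0,"rz":0,"fingers":1}]' --newtons 40

```text
clock: 10.55
tcp_pos: [0.5211, -0.3129, 0.0933]
orientation: [0.0, 0.088, 0.996, -0.004]
wrist_force: [-0.2, 1.9, 6.9]
finger_gap: 0.0351
```

```bash
python3 -c "
from goal import *
goal(145,-45,90+29)"
```

```text
gap 0.03513430636004703 tcp [ 0.5211 -0.3129  0.0933] goal [0.5442 0.2167 0.2584] shift mm [ 23.0908 529.6345 165.0175] rotvec [ 0.2547  0.4294 -0.6703] F [-0.1976  1.9213  6.9225] j [-0.6701  0.5111 -0.1967  0.858  -0.0072 -0.493 ] 10.55
grasp pt in shelf mm [-298.943   318.7078  160.9894]
```

Request:
servo_tool --deltas '[{"dx":0,"dy":0,"dz":30,"rx":0,"ry":0,"rz":0,"fingers":1},{"dx":0,"dy":0,"dz":30,"rx":0,"ry":0,"rz":0,"fingers":1},{"dx":0,"dy":0,"dz":0,"rx":0,"ry":0,"rz":0,"fingers":1}]'

```text
clock: 10.85
tcp_pos: [0.5218, -0.3138, 0.156]
orientation: [0.002, 0.089, 0.996, -0.006]
wrist_force: [1.2, -0.9, -1.0]
finger_gap: 0.0352
```

```bash
python3 -c "
from goal import *
goal(145,-45,90+29)
r=read_camera('side'); s=env.get_state()
c=s['tcp_pos']; print('expected grasp pt px',proj(r,c-[0,0,.054])); 
a=r['img'][195:305,195:345]
cv2.imwrite('pics/c4.png',cv2.resize(a[:,:,::-1],(750,550),interpolation=cv2.INTER_CUBIC))"
```

```text
gap 0.035206606782804004 tcp [ 0.5218 -0.3138  0.156 ] goal [0.5442 0.2167 0.2584] shift mm [ 22.3553 530.5556 102.3388] rotvec [ 0.2588  0.4313 -0.6704] F [ 1.2319 -0.8527 -1.0034] j [-0.6703  0.4517 -0.1221  0.9876 -0.0077 -0.493 ] 10.85
grasp pt in shelf mm [-270.7666  318.7363  216.9979]
expected grasp pt px [[259.4923 240.6366]]
```

View pics/c4.png

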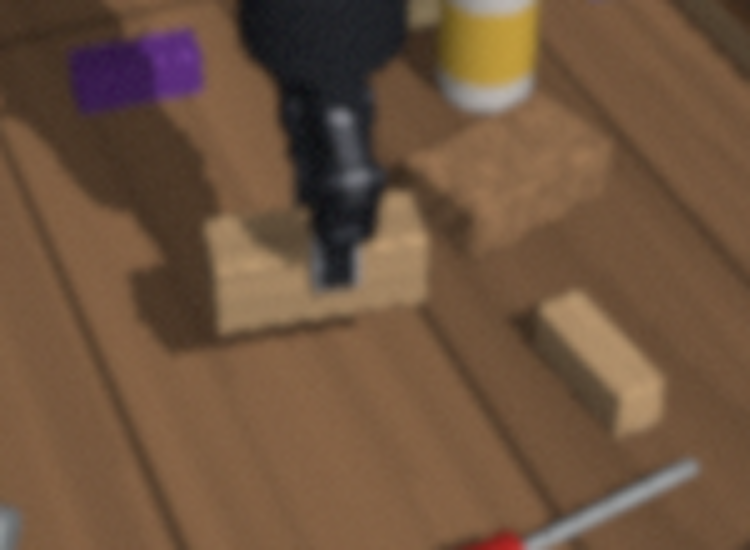

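Blank held square. The finger sits about 20 mm above its underside, consistent with TCP z of 0.093. So the grasp height is about 39 mm.

Request:
servo_tool --deltas '[{"dx":0,"dy":0,"dz":42,"rx":0,"ry":0,"rz":0,"fingers":1},{"dx":0,"dy":0,"dz":42,"rx":0,"ry":0,"rz":0,"fingers":1},{"dx":0,"dy":0,"dz":42,"rx":0,"ry":0,"rz":0,"fingers":1},{"dx":0,"dy":0,"dz":42,"rx":0,"ry":0,"rz":0,"fingers":1},{"dx":0,"dy":0,"dz":42,"rx":0,"ry":0,"rz":0,"fingers":1}]'

```text
clock: 11.4
tcp_pos: [0.5188, -0.3115, 0.361]
orientation: [-0.003, 0.089, 0.996, -0.003]
wrist_force: [0.9, -0.7, -0.7]
finger_gap: 0.0351
```

Request:
servo_tool --deltas '[{"dx":2,"dy":46,"dz":0,"rx":0.0324,"ry":0.0539,"rz":-0.0838,"fingers":1},{"dx":2,"dy":46,"dz":0,"rx":0.0324,"ry":0.0539,"rz":-0.0838,"fingers":1},{"dx":2,"dy":46,"dz":0,"rx":0.0324,"ry":0.0539,"rz":-0.0838,"fingers":1},{"dx":2,"dy":46,"dz":0,"rx":0.0324,"ry":0.0539,"rz":-0.0838,"fingers":1},{"dx":2,"dy":46,"dz":0,"rx":0.0324,"ry":0.0539,"rz":-0.0838,"fingers":1},{"dx":2,"dy":46,"dz":0,"rx":0.0324,"ry":0.0539,"rz":-0.0838,"fingers":1},{"dx":2,"dy":46,"dz":0,"rx":0.0324,"ry":0.0539,"rz":-0.0838,"fingers":1},{"dx":2,"dy":46,"dz":0,"rx":0.0324,"ry":0.0539,"rz":-0.0838,"fingers":1}]'

```text
clock: 12.2
tcp_pos: [0.5353, 0.0579, 0.3592]
orientation: [-0.224, 0.406, 0.88, 0.105]
wrist_force: [0.4, 0.2, -1.5]
finger_gap: 0.0351
```

Request:
servo_tool --deltas '[{"dx":1,"dy":40,"dz":0,"rx":0,"ry":0,"rz":0,"fingers":1},{"dx":2,"dy":40,"dz":0,"rx":0,"ry":0,"rz":0,"fingers":1},{"dx":2,"dy":40,"dz":0,"rx":0,"ry":0,"rz":0,"fingers":1},{"dx":2,"dy":42,"dz":0,"rx":0,"ry":0,"rz":0,"fingers":1},{"dx":0,"dy":0,"dz":0,"rx":0,"ry":0,"rz":0,"fingers":1}]'

```text
clock: 12.7
tcp_pos: [0.5413, 0.2226, 0.3592]
orientation: [-0.223, 0.401, 0.882, 0.105]
wrist_force: [-1.0, 0.1, -1.5]
finger_gap: 0.035
```

```bash
python3 -c "
from goal import *
goal(143,-45,90+37)"
```

```text
gap 0.035015463097256484 tcp [0.5413 0.2226 0.3592] goal [0.5478 0.2126 0.2645] shift mm [  6.4386 -10.026  -94.763 ] rotvec [-0.0109 -0.0025 -0.0037] F [-1.0153  0.1373 -1.52  ] j [0.0967 0.5055 0.3861 1.7533 0.403  0.8888] 12.7
grasp pt in shelf mm [198.4373 -46.8247 205.1362]
```

Request:
servo_tool --deltas '[{"dx":2,"dy":-3,"dz":-32,"rx":-0.01,"ry":0,"rz":0,"fingers":1},{"dx":2,"dy":-3,"dz":-32,"rx":0,"ry":0,"rz":0,"fingers":1},{"dx":2,"dy":-4,"dz":-31,"rx":0,"ry":0,"rz":0,"fingers":1},{"dx":-8,"dy":9.5,"dz":-23.5,"rx":0,"ry":0,"rz":0,"fingers":1},{"dx":-8,"dy":9.5,"dz":-23.5,"rx":0,"ry":0,"rz":0,"fingers":1},{"dx":-6,"dy":7,"dz":-17.5,"rx":0,"ry":0,"rz":0,"fingers":1},{"dx":0,"dy":0,"dz":0,"rx":0,"ry":0,"rz":0,"fingers":1}]'

```text
clock: 13.4
tcp_pos: [0.524, 0.2338, 0.1976]
orientation: [-0.223, 0.405, 0.881, 0.099]
wrist_force: [-0.1, -0.5, -1.6]
finger_gap: 0.0351
```

```bash
python3 -c "
from goal import *
goal(143,-45,37)
a=read_camera('side')['img'][85:205,110:260]
cv2.imwrite('pics/c5.png',cv2.resize(a[:,:,::-1],(750,600),interpolation=cv2.INTER_CUBIC))"
```

```text
gap 0.03512023013578907 tcp [0.524  0.2338 0.1976] goal [0.5202 0.2446 0.185 ] shift mm [ -3.8287  10.7065 -12.5568] rotvec [ 0.0016 -0.0082  0.0015] F [-0.1398 -0.505  -1.6329] j [0.1213 0.5344 0.036  1.3678 0.4005 0.9234] 13.4
grasp pt in shelf mm [139.7532 -40.5991  53.0687]
```

View pics/c5.png

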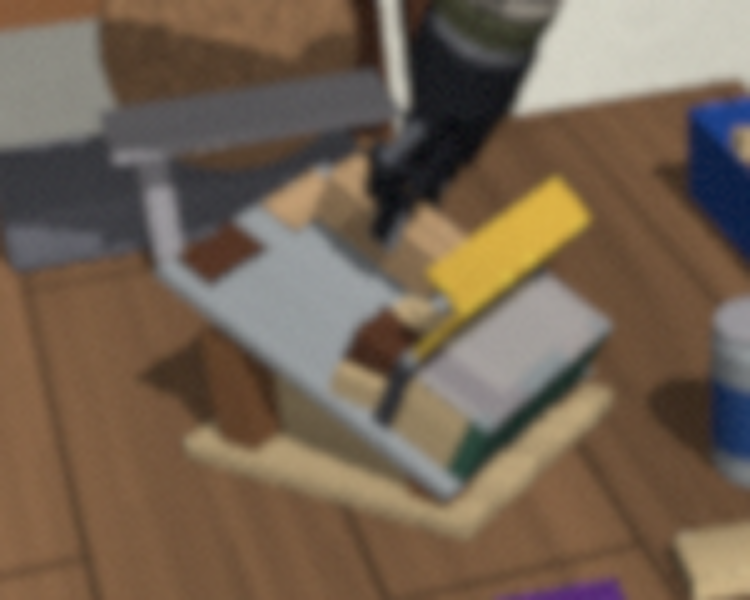

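The light blank is over its lane, parallel to the shelf. I'll lower it until contact.

Request:
servo_tool --deltas '[{"dx":-1.5,"dy":4.5,"dz":-5,"rx":0,"ry":-0.008,"rz":0,"fingers":1},{"dx":-1.5,"dy":4.5,"dz":-5,"rx":0,"ry":0,"rz":0,"fingers":1},{"dx":0,"dy":0,"dz":0,"rx":0,"ry":0,"rz":0,"fingers":1}]'

```text
clock: 13.75
tcp_pos: [0.5233, 0.2434, 0.1905]
orientation: [-0.217, 0.405, 0.882, 0.102]
wrist_force: [-0.6, -0.9, -1.4]
finger_gap: 0.0353
```

Request:
servo_tool --deltas '[{"dx":-0.6,"dy":0.7,"dz":-1.8,"rx":0,"ry":0,"rz":0,"fingers":1},{"dx":0,"dy":0,"dz":0,"rx":0,"ry":0,"rz":0,"fingers":1}]'

```text
clock: 13.95
tcp_pos: [0.5228, 0.2438, 0.1887]
orientation: [-0.217, 0.405, 0.882, 0.102]
wrist_force: [0.6, -0.9, -1.1]
finger_gap: 0.0352
```

Request:
servo_tool --deltas '[{"dx":-0.6,"dy":0.7,"dz":-1.8,"rx":0,"ry":0,"rz":0,"fingers":1},{"dx":0,"dy":0,"dz":0,"rx":0,"ry":0,"rz":0,"fingers":1}]'

```text
clock: 14.15
tcp_pos: [0.522, 0.2445, 0.1867]
orientation: [-0.217, 0.405, 0.882, 0.102]
wrist_force: [-0.2, -1.1, -1.2]
finger_gap: 0.0354
```

Request:
servo_tool --deltas '[{"dx":-0.6,"dy":0.7,"dz":-1.8,"rx":0,"ry":0,"rz":0,"fingers":1},{"dx":0,"dy":0,"dz":0,"rx":0,"ry":0,"rz":0,"fingers":1}]'

```text
clock: 14.35
tcp_pos: [0.5216, 0.2452, 0.1851]
orientation: [-0.217, 0.405, 0.882, 0.102]
wrist_force: [0.3, 0.2, 0.8]
finger_gap: 0.0347
```

Request:
servo_tool --deltas '[{"dx":-0.6,"dy":0.7,"dz":-1.8,"rx":0,"ry":0,"rz":0,"fingers":1},{"dx":0,"dy":0,"dz":0,"rx":0,"ry":0,"rz":0,"fingers":1}]'

```text
clock: 14.55
tcp_pos: [0.5215, 0.2453, 0.185]
orientation: [-0.216, 0.405, 0.882, 0.102]
wrist_force: [0.9, -6.4, 8.4]
finger_gap: 0.0352
```

```bash
python3 -c "
from goal import *
goal(143,-45,37)"
```

```text
gap 0.03521397120741251 tcp [0.5215 0.2453 0.185 ] goal [0.5202 0.2446 0.185 ] shift mm [-1.3633 -0.7403  0.045 ] rotvec [0.0008 0.0078 0.0031] F [ 0.8799 -6.4387  8.4385] j [0.1407 0.531  0.0027 1.3131 0.4051 0.9458] 14.55
grasp pt in shelf mm [142.3808 -46.8525  37.117 ]
```

Contact came exactly where I predicted. I'll ease off, release and retreat.

Request:
servo_tool --deltas '[{"dx":0.6,"dy":-0.7,"dz":1.8,"rx":0,"ry":0,"rz":0,"fingers":1},{"dx":0,"dy":0,"dz":0,"rx":0,"ry":0,"rz":0,"fingers":1},{"dx":0,"dy":0,"dz":0,"rx":0,"ry":0,"rz":0,"fingers":-1},{"dx":0,"dy":0,"dz":0,"rx":0,"ry":0,"rz":0,"fingers":-1},{"dx":0,"dy":0,"dz":0,"rx":0,"ry":0,"rz":0,"fingers":-1},{"dx":0,"dy":0,"dz":0,"rx":0,"ry":0,"rz":0,"fingers":-1},{"dx":0,"dy":0,"dz":0,"rx":0,"ry":0,"rz":0,"fingers":-1},{"dx":0,"dy":0,"dz":0,"rx":0,"ry":0,"rz":0,"fingers":-1}]'

```text
clock: 15.35
tcp_pos: [0.5215, 0.2452, 0.185]
orientation: [-0.217, 0.405, 0.882, 0.102]
wrist_force: [0.5, 0.4, -0.9]
finger_gap: 0.0855
```

Request:
servo_tool --deltas '[{"dx":12,"dy":-14,"dz":36,"rx":0,"ry":0,"rz":0,"fingers":-1},{"dx":12,"dy":-14,"dz":36,"rx":0,"ry":0,"rz":0,"fingers":-1},{"dx":0,"dy":0,"dz":45,"rx":0,"ry":0,"rz":0,"fingers":1},{"dx":0,"dy":0,"dz":40,"rx":0,"ry":0,"rz":0,"fingers":1},{"dx":0,"dy":0,"dz":10,"rx":0,"ry":0,"rz":0,"fingers":1},{"dx":0,"dy":0,"dz":0,"rx":0,"ry":0,"rz":0,"fingers":1}]'

```text
clock: 15.95
tcp_pos: [0.5461, 0.2172, 0.3538]
orientation: [-0.215, 0.405, 0.883, 0.103]
wrist_force: [0.7, -0.0, -0.0]
finger_gap: 0.0281
```

```bash
python3 -c "
from goal import *
goal(143,-45,37)
a=read_camera('side')['img'][105:205,130:260]
t,r=pose(f.x)
P=np.array([(100,27,40),(100,63,40),(100,-63,40),(100,-27,40),(100,-27,0)])/1000
print((proj(cs['side'],t+r.apply(P))-[130,105]+.5)*5)
cv2.imwrite('pics/c6.png',cv2.resize(a[:,:,::-1],(650,500),interpolation=cv2.INTER_CUBIC))"
```

```text
gap 0.02808930958802231 tcp [0.5461 0.2172 0.3538] goal [0.5202 0.2446 0.185 ] shift mm [ -25.9449   27.3059 -168.8229] rotvec [-0.0001  0.0099  0.0024] F [ 0.7332 -0.0373 -0.0249] j [0.0907 0.5038 0.3757 1.7318 0.3917 0.8926] 15.95
grasp pt in shelf mm [188.6918 -47.2368 203.7282]
[[289.9555 202.5303]
 [256.9635 226.2491]
 [366.77   147.3065]
 [336.9668 168.7327]
 [319.1014 209.852 ]]
```

View pics/c6.png

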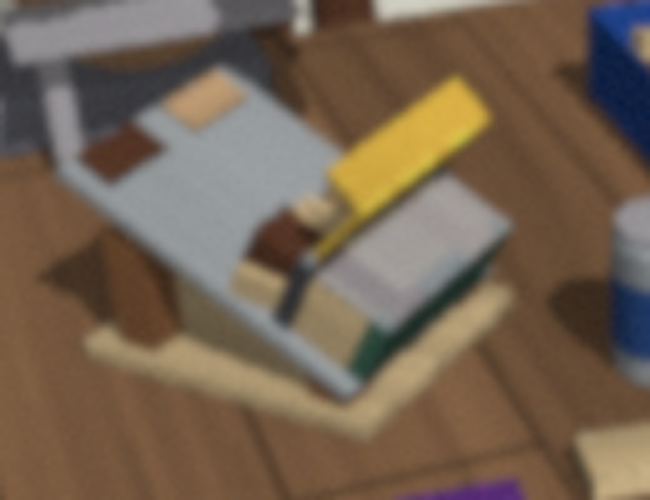

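Request:
servo_tool --deltas '[{"dx":14.6,"dy":-31.3,"dz":-17.7,"rx":0,"ry":0,"rz":0,"fingers":1},{"dx":14.6,"dy":-31.3,"dz":-17.7,"rx":0,"ry":0,"rz":0,"fingers":1},{"dx":14.6,"dy":-31.3,"dz":-17.7,"rx":0,"ry":0,"rz":0,"fingers":1},{"dx":14.6,"dy":-31.3,"dz":-17.7,"rx":0,"ry":0.01,"rz":0,"fingers":1},{"dx":14.6,"dy":-31.3,"dz":-17.7,"rx":0,"ry":0,"rz":0,"fingers":1},{"dx":0,"dy":0,"dz":0,"rx":0,"ry":0,"rz":0,"fingers":1}]'

```text
clock: 16.6
tcp_pos: [0.6186, 0.0568, 0.2569]
orientation: [-0.225, 0.408, 0.879, 0.099]
wrist_force: [-0.2, 0.1, 0.5]
finger_gap: -0.0004
```

```bash
python3 -c "
from goal import *
goal(0,0,119)
r=read_camera('top');print('varnish',ray(r,(180,160),.11))
a=r['img'][150:280,70:230]; b=read_camera('side')['img'][105:205,130:260]
cv2.imwrite('pics/c7.png',np.hstack([cv2.resize(i[:,:,::-1],(400,325),interpolation=cv2.INTER_CUBIC) for i in(b,a)]))
t,rr=pose(f.x)
P=np.array([(100,-27,40),(100,-63,40),(100,-63,0),(100,-27,0)])/1000
print((proj(r,t+rr.apply(P))-[70,150]+.5)*2.5+[400,0])"
```

```text
gap -0.00036545888595288986 tcp [0.6186 0.0568 0.2569] goal [0.5937 0.0904 0.1903] shift mm [-24.8939  33.5902 -66.659 ] rotvec [ 0.0005 -0.0126  0.0068] F [-0.2304  0.1448  0.5388] j [-0.1515  0.6884  0.44    1.7164  0.3104  0.6544] 16.6
grasp pt in shelf mm [ -5.0993   3.3822 197.4335]
varnish [0.6843 0.0751 0.11  ]
[[551.1369 158.3502]
 [533.3219 136.6551]
 [531.8046 150.6605]
 [549.1083 171.808 ]]
```

View pics/c7.png

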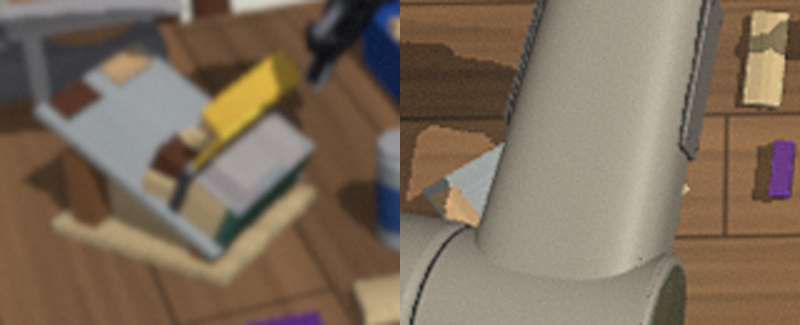

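```bash
python3 -c "
from goal import *
n=read_camera('side')['img'].astype(int); o=cs['side']['img'].astype(int)
d=np.abs(n-o).max(2); t,rr=pose(f.x)
print(d[128:162,180:212])
print('light at stop end-face',proj(cs['side'],t+rr.apply(np.array([(100,-27,40),(100,-63,40),(100,-63,0),(100,-27,0),(110,-27,40),(110,-63,40),(120,-27,40),(120,-63,40)])/1000)))
for v in range(136,152,2): print(v,[tuple(n[v,u]) for u in range(192,202,2)])
" | sed 's/np.int64//g'
```

```text
[[ 3  4  4 ...  9  6  3]
 [ 4  4  5 ...  2  5  7]
 [ 6  6  5 ...  3  6  5]
 ...
 [14 24 41 ...  4  5  7]
 [ 3  6 14 ...  6  4  6]
 [ 5  4  1 ...  2  4  5]]
light at stop end-face [[196.8934 138.2465]
 [202.854  133.9613]
 [199.2323 142.1113]
 [193.3203 146.4704]
 [194.5711 136.4692]
 [200.5738 132.2213]
 [192.2517 134.694 ]
 [198.2963 130.4834]]
136 [((156), (160), (162)), ((154), (159), (161)), ((156), (154), (148)), ((165), (142), (98)), ((188), (152), (63))]
138 [((155), (159), (161)), ((158), (159), (154)), ((183), (163), (113)), ((206), (168), (74)), ((209), (170), (66))]
140 [((157), (161), (162)), ((150), (149), (142)), ((177), (149), (81)), ((206), (168), (68)), ((211), (171), (67))]
142 [((156), (158), (160)), ((146), (145), (140)), ((141), (120), (82)), ((177), (149), (63)), ((204), (167), (65))]
144 [((177), (167), (148)), ((152), (139), (121)), ((133), (112), (82)), ((135), (111), (65)), ((177), (146), (59))]
146 [((177), (156), (120)), ((178), (156), (120)), ((149), (128), (97)), ((114), (95), (68)), ((145), (122), (58))]
148 [((158), (137), (103)), ((148), (130), (97)), ((126), (109), (82)), ((120), (101), (70)), ((139), (114), (56))]
150 [((99), (80), (61)), ((109), (94), (70)), ((118), (102), (68)), ((134), (111), (58)), ((121), (100), (44))]
```

Wood colour shows only where the light blank's end face would be at the stop; from x=110 upward it is still bare steel. So it isn't lying short. Next, the keeper: bring the shut fingers in behind it.

Request:
servo_tool --deltas '[{"dx":-8.3,"dy":11.2,"dz":-22.2,"rx":0,"ry":-0.01,"rz":0.006,"fingers":1},{"dx":-8.3,"dy":11.2,"dz":-22.2,"rx":0,"ry":0,"rz":0,"fingers":1},{"dx":-8.3,"dy":11.2,"dz":-22.2,"rx":0,"ry":0,"rz":0,"fingers":1},{"dx":0,"dy":0,"dz":0,"rx":0,"ry":0,"rz":0,"fingers":1}]'

```text
clock: 17.15
tcp_pos: [0.5905, 0.0971, 0.195]
orientation: [-0.22, 0.401, 0.884, 0.1]
wrist_force: [0.3, 0.6, 0.2]
finger_gap: -0.0001
```

Request:
servo_tool --deltas '[{"dx":-7,"dy":8.1,"dz":6.8,"rx":0,"ry":0,"rz":0,"fingers":1},{"dx":-7,"dy":8.1,"dz":6.8,"rx":0,"ry":0,"rz":0,"fingers":1},{"dx":-7,"dy":8.1,"dz":6.8,"rx":0,"ry":0,"rz":0,"fingers":1},{"dx":0,"dy":0,"dz":0,"rx":0,"ry":0,"rz":0,"fingers":1}]'

```text
clock: 17.55
tcp_pos: [0.5724, 0.1198, 0.22]
orientation: [-0.216, 0.402, 0.884, 0.102]
wrist_force: [0.6, 0.6, -0.3]
finger_gap: 0.0
```

```bash
python3 -c "
from goal import *
goal(63,0,119)"
```

```text
gap 4.7362773291439356e-06 tcp [0.5724 0.1198 0.22  ] goal [0.5574 0.1325 0.2199] shift mm [-15.0707  12.7006  -0.1836] rotvec [-0.0003  0.0091 -0.0047] F [ 0.6251  0.5577 -0.256 ] j [-0.0639  0.5866  0.1787  1.5119  0.3411  0.7282] 17.55
grasp pt in shelf mm [ 45.5975  -3.3385 128.2992]
```

Request:
servo_tool --deltas '[{"dx":-7.5,"dy":6.3,"dz":0,"rx":0,"ry":0.009,"rz":0,"fingers":1},{"dx":-7.5,"dy":6.3,"dz":0,"rx":0,"ry":0,"rz":0,"fingers":1},{"dx":-8.5,"dy":9.8,"dz":-1,"rx":0,"ry":0,"rz":0,"fingers":1},{"dx":-8.3,"dy":9.6,"dz":-4.6,"rx":0,"ry":0,"rz":0,"fingers":1},{"dx":0,"dy":0,"dz":0,"rx":0,"ry":0,"rz":0,"fingers":1}]'

```text
clock: 18.05
tcp_pos: [0.5387, 0.1521, 0.2113]
orientation: [-0.223, 0.402, 0.883, 0.099]
wrist_force: [-0.1, -0.7, -0.5]
finger_gap: -0.0003
```

```bash
python3 -c "
from goal import *
goal(91,0,77.5)
b=read_camera('side')['img'][105:205,130:260]
cv2.imwrite('pics/c8.png',cv2.resize(b[:,:,::-1],(650,500),interpolation=cv2.INTER_CUBIC))"
```

```text
gap -0.0002849358338934861 tcp [0.5387 0.1521 0.2113] goal [0.5285 0.166  0.1964] shift mm [-10.2389  13.8498 -14.9716] rotvec [-0.0004 -0.0059 -0.0053] F [-0.0975 -0.7452 -0.4966] j [-0.0139  0.5386  0.0727  1.4518  0.3574  0.7777] 18.05
grasp pt in shelf mm [83.0858  1.6265 98.7837]
```

View pics/c8.png

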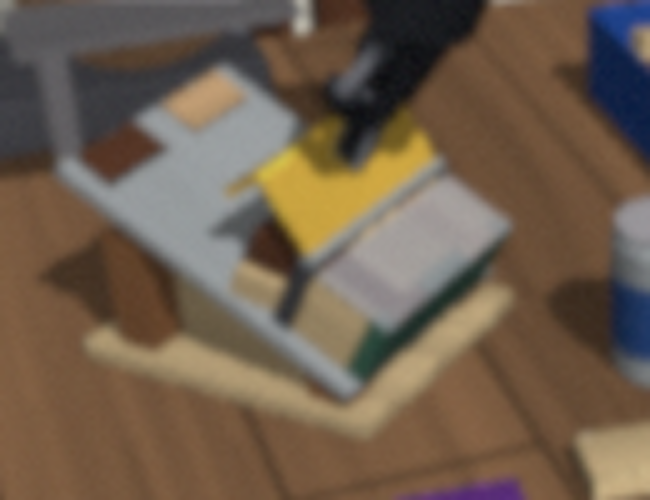

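The keeper is past upright, at about 35°, with the fingers on its outer face. I'll keep pressing it down.

Request:
servo_tool --deltas '[{"dx":-5.5,"dy":7.5,"dz":-6.3,"rx":0,"ry":0,"rz":0,"fingers":1},{"dx":-4.7,"dy":6.3,"dz":-8.7,"rx":0,"ry":0,"rz":0,"fingers":1},{"dx":0,"dy":0,"dz":0,"rx":0,"ry":0,"rz":0,"fingers":1}]'

```text
clock: 18.4
tcp_pos: [0.5298, 0.1651, 0.1959]
orientation: [-0.222, 0.403, 0.882, 0.099]
wrist_force: [-0.2, 0.2, 0.0]
finger_gap: 0.0
```

Request:
servo_tool --deltas '[{"dx":-0.9,"dy":1,"dz":-2.6,"rx":0,"ry":0,"rz":0,"fingers":1},{"dx":0,"dy":0,"dz":0,"rx":0,"ry":0,"rz":0,"fingers":1}]'

```text
clock: 18.6
tcp_pos: [0.5297, 0.1653, 0.1953]
orientation: [-0.221, 0.403, 0.882, 0.1]
wrist_force: [-0.3, -4.8, 10.5]
finger_gap: -0.0002
```

```bash
python3 -c "
from goal import *
goal(91,0,75)"
```

```text
gap -0.00018504172630000743 tcp [0.5297 0.1653 0.1953] goal [0.5277 0.1669 0.1942] shift mm [-1.9707  1.5913 -1.1726] rotvec [ 0.0001 -0.0026 -0.003 ] F [-0.2803 -4.8262 10.5339] j [0.0077 0.531  0.0207 1.3956 0.3649 0.8019] 18.6
grasp pt in shelf mm [89.4373 -0.2789 77.2056]
```

Request:
servo_tool --deltas '[{"dx":-0.9,"dy":1,"dz":-2.6,"rx":0,"ry":0,"rz":0,"fingers":1},{"dx":0,"dy":0,"dz":0,"rx":0,"ry":0,"rz":0,"fingers":1}]'

```text
clock: 18.8
tcp_pos: [0.5295, 0.1654, 0.1953]
orientation: [-0.22, 0.403, 0.883, 0.1]
wrist_force: [-0.4, -11.1, 24.1]
finger_gap: -0.0003
```

Request:
servo_tool --deltas '[{"dx":8,"dy":-9,"dz":22,"rx":0,"ry":0,"rz":0,"fingers":1},{"dx":12,"dy":-14,"dz":36,"rx":0,"ry":0,"rz":0,"fingers":1},{"dx":0,"dy":0,"dz":45,"rx":0,"ry":0,"rz":0,"fingers":1},{"dx":0,"dy":-45,"dz":10,"rx":0,"ry":0,"rz":0,"fingers":1},{"dx":0,"dy":-45,"dz":0,"rx":0,"ry":0,"rz":0,"fingers":1},{"dx":0,"dy":-45,"dz":0,"rx":0,"ry":0,"rz":0,"fingers":1},{"dx":0,"dy":-45,"dz":0,"rx":0,"ry":0,"rz":0,"fingers":1},{"dx":0,"dy":-45,"dz":0,"rx":0,"ry":0,"rz":0,"fingers":1}]'

```text
clock: 19.6
tcp_pos: [0.5485, -0.083, 0.3039]
orientation: [-0.222, 0.403, 0.882, 0.1]
wrist_force: [0.7, 0.9, -0.5]
finger_gap: -0.0001
```

Request:
servo_tool --deltas '[{"dx":-5,"dy":-45,"dz":0,"rx":0,"ry":0,"rz":0,"fingers":1},{"dx":-5,"dy":-45,"dz":0,"rx":0,"ry":0,"rz":0,"fingers":1},{"dx":-5,"dy":-45,"dz":0,"rx":0,"ry":0,"rz":0,"fingers":1},{"dx":-5,"dy":-45,"dz":0,"rx":0,"ry":0,"rz":0,"fingers":1},{"dx":0,"dy":0,"dz":0,"rx":0,"ry":0,"rz":0,"fingers":1}]'

```text
clock: 20.1
tcp_pos: [0.5277, -0.267, 0.3021]
orientation: [-0.222, 0.406, 0.881, 0.1]
wrist_force: [0.9, 1.4, -0.1]
finger_gap: -0.0001
```

```bash
python3 -c "
from goal import *
print(env.get_state()['clock'])
a=read_camera('top')['img'][150:280,70:230]; b=read_camera('side')['img'][105:205,130:260]
cv2.imwrite('pics/c9.png',np.hstack([cv2.resize(i[:,:,::-1],(400,325),interpolation=cv2.INTER_CUBIC) for i in(b,a)]))
t,rr=pose(f.x)
for th in(0,.1,.25):
  c,s=np.cos(th),np.sin(th)
  P=np.array([(52+64*c-z*s,y,58+64*s+z*c) for y,z in((-75,3),(75,3),(75,-33))])/1000
  print(th,((proj(cs['side'],t+rr.apply(P))-[130,105]+.5)*[400/130,3.25]).round(),((proj(cs['top'],t+rr.apply(P))-[70,150]+.5)*2.5+[400,0]).round())"
```

```text
20.1
0 [[226.  68.]
 [145. 128.]
 [135. 153.]] [[517. 128.]
 [593. 222.]
 [590. 233.]]
0.1 [[229.  64.]
 [147. 123.]
 [135. 147.]] [[517. 126.]
 [594. 220.]
 [589. 232.]]
0.25 [[233.  58.]
 [151. 118.]
 [135. 137.]] [[519. 121.]
 [597. 216.]
 [587. 231.]]
```

View pics/c9.png

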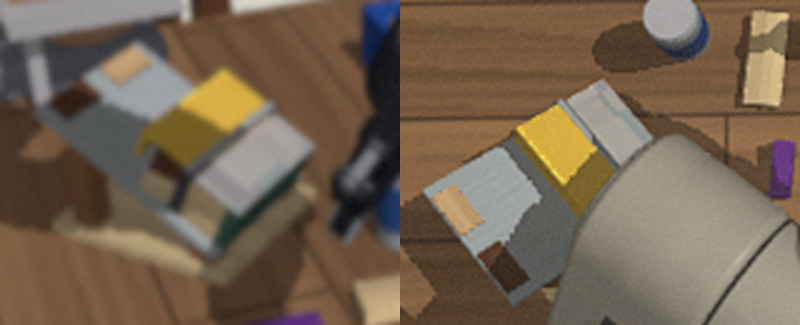

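The keeper's free edge runs from (224,68) to (145,130), which matches the prediction for angle 0. Both lane mouths above it are empty and the arm is clear.

```bash
python3 -c "
from workcell import job
print(job.hand_in())"
```

```text
the job is handed in; nothing more can be done
None
```

I loaded both blanks and shut the keeper, then handed the job in. The robot clock read about 20 s of the 72 s allowed; no verdict was reported.

**Loading:** I held each blank flat on the open part of the shelf, in line with its lane. I lowered each until I felt contact, with a peak of about 16 N, and then let go.

**Keeper:** I pushed the flap over with the closed fingers and pressed it to a hard stop at 24 N. I then moved the arm clear.

**Last checks:**
- **Keeper:** in the final side view, its edge sits where it should at angle 0, to about a pixel. The press stopped at about 61 mm above the shelf, which is the height of the plate's top when shut.
- **Dark blank:** its end face matched the "at the stop" position within about a millimetre or two.
- **Light blank:** the keeper mostly hid it, so I only know from pixel colours that it was not lying 10 mm or more short of the stop. The flap also closed fully instead of landing on it.
- **Bystanders:** I did not measure these at the end. The arm never went near them except when it picked up the light blank, and the later picture showed nothing displaced.

**Disagreements:** the shelf surface was about 2.5 mm lower than my camera fit, which I corrected for. The light blank was also gripped about 9 mm higher than planned, for a reason I did not find; I allowed for it when placing.

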